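# Move the saucepan to the other gas ring and hold its tap at the third click

### The arm

A 6-joint arm with a two-finger parallel gripper is mounted at the origin on the work surface. World frame = base frame: x ahead of the robot, y to its left, z up, the work surface at z = 0. Lengths are in m, angles in rad, forces in N, time in s.
With the tool pointing down it reaches from about 0.325 to 0.9 m from the base axis. Payload 6.1 kg.
Tool frame: the origin (TCP) lies on the centre line of the jaws, within the pads' length; the fingertips stand 17 mm ahead of it and the grasp point (between the pads) lies 2 mm behind it (arm.tip_extent is the distance from the TCP to the fingertips, in m); z points along the fingers, y is the line along which they close (so a half turn about z gives the same grasp; the last joint's range is limited). The gripper opens to 85 mm and grips with 20 to 120 N. Pads are 22 mm wide; open, the fingers measure 114 mm over their backs; the gripper's body (76 mm by 85 mm) begins 54 mm behind the grasp point. The pads swing forward as they close: fully open they stand 13 mm farther back than shut.
Start: joints at [-0.126, 0.22, 1.526, -0, 1.395, -0.126], TCP at [0.625, -0, 0.248] pointing down, gripper open.
Joint ranges: [-2.98, 2.98], [-0.91, 2.08], [0.09, 2.57], [-1.24, 4.39], [0.2, 2.65], [-2.68, 2.68]. Speed limits (rad/s): [2.57, 2.57, 3.01, 3.14, 3.14, 3.14].

### API

Orientations are given as a rotation vector (axis times angle).
In Python, from workcell import telemetry, imaging, arm gives the robot as it stands. The module is installed in compiled form; this text tells all that it offers.
- The arm moves only by the tool carry_out, never from a script. Its argument "series" is text: rows parted by semicolons, each of 4 numbers parted by spaces: the shift along the world's x, y, z normalised to -1 to 1, where 1 is 0.1 m, then the turn about the world's z normalised to -1 to 1, where 1 is 2 rad. In form: dx dy dz turn; .... A call has 1 to 5 rows; each row is the pose to reach, as a shift and turn from the pose commanded when the call began; what a row does not reach only later rows make up. A row lasts 1/8 s, in which the tool goes at most 62.5 mm and 10.7 degrees, less where a joint would pass 70% of its speed; a pose out of reach is approached as far as the arm can. A call with a number of a shift or a turn outside -1 to 1 is refused whole. A call with a gripper value outside its range is refused whole. "fingers" is the gripper's target within -1 to 1 (fully open at 1, half-way at 0, shut at -1), set as the call begins (left out, the last holds). The fingers move at their own pace and stop on an object; the grip force is fixed at half the most. Time passes only in rows, so rows that repeat a pose let the fingers close. It gives the time, the measured TCP pose, the force, the opening and the grip force at its end, in the units of the state.
- telemetry.observe(): the state, without advancing time (a new reading comes with each control period).
- imaging.capture(name): name is "scene" or "side" or "wrist"; returns a dict with "image" (480x640x3 uint8, red, green, blue), "range_z" (480x640 float32, m along the optical axis (not along the pixel's ray), 0 where there is no reading), "intrinsics" (3x3 intrinsics, pixels), "R" (3x3) and "t" (3): a world point X has camera coordinates R X + t; the wrist camera has in their place "mount" (4x4, takes a point from camera to tool coordinates, whose origin is the TCP and whose axes are the flange's). Camera axes: x right, y down, z forward; pixel columns grow to the right and rows downward; lengths in m; the calibration is good to about 2 mm. A picture is of the moment at which its call begins: read the wrist's pose just before it.
- arm.close_job(): hands the job in; it is judged then, once.
The state is a dict: "time_s": time; "qpos": joint angles; "joint_vel": joint speeds; "joint_efforts": joint torques, N m; "tcp_pos": TCP position; "orientation": TCP orientation; "force": force on the tool from outside, world axes, zero at the start; "ft_torque": the same for the moment, N m; "gripper_width": finger opening in m; "finger_force": force on a finger pad.
Only numpy, scipy, OpenCV 4.12 (cv2) and the standard library are available. Lean on these libraries where they do the work, as an engineer would, in place of code of your own. Each camera call takes 0.05 s, during which the arm holds its last target. There are 200 camera calls.

### The job

Slide the lidded saucepan sideways along the grate of the gas hob, without lifting or tipping it, from the left-hand burner until it stands centred over the right-hand burner (left and right as the robot faces the hob). Then push in the knob in front of the right-hand burner, turn it anticlockwise three clicks to its third stop, not running on towards the fourth, and finish while still gripping it there and holding it pushed in, as one does until the flame safety has warmed. Leave the left-hand knob and all the other things alone.

Things in the scene. Friction and masses are not known exactly. Their poses are not given: they have to be found in the camera images.
- pan_center (a point): Lidded steel saucepan (lid firmly on, one rigid piece), 140 mm across, 80 mm high to the rim, 113 mm to the top of the lid's knob, 0.5 to 1 kg. This point is on its upright axis, 40 mm above its underside. x along the handle, z up. It stands on the left part of the grate, handle to the left or to the left and somewhat towards the robot. It slides with a few newtons.
- pan_handle (a point): Point to grip on the saucepan's level black handle: 120 mm from the pan's axis (50 mm out from the wall), mid-thickness, 60 mm above the pan's underside. The handle is a straight bar 20 mm wide, 14 mm thick, from 90 to 220 mm from the pan's axis, along this point's x; z up. Below it is only the grate, 53 mm lower than its underside.
- burner_r (a point): Centre of the right-hand burner (smaller y), at the grate's top, 105 mm above the table. x: from the hob's front (robot side) to its back; y: to its left. The fixed steel gas hob is 560 mm wide, 330 mm deep, its deck 70 mm above the table; its iron grate is one flat surface of long bars over both burners (480 x 190 mm), the burner caps lying below its top.
- burner_l (a point): Centre of the left-hand burner, at the level of the grate's top, 250 mm from the right-hand one along the hob's y; same axes.
- tap_r_grip (a point): Grip point of the right-hand black bar knob, on its vertical axis, 109 mm above the table when out. The knob is at the hob's front, 155 mm before its burner: a skirt 42 mm across, 8 mm high (9 mm of air below it), and on it a bar 40 mm long, 14 mm wide, from 22 mm below to 8 mm above this point. x along the bar, to the hob's back when off; z up.
- tap_r (a joint): Turn of the right-hand knob (rad), 0 = off (always at the start), growing anticlockwise seen from above. Nine stops, a click every 0.419 rad (24 degrees): first 0.419, second 0.838, third 1.257, fourth 1.676. It takes about 0.14 N m to pass between two stops, then it is drawn into the next. It must be pushed in before it is turned away from off.
- press_r (a joint): How far the right-hand knob is pushed straight down into the hob (m): 0 = out, 0.006 = fully in. A spring pushes it back with 4 N when out, 7 N when fully in.
- tap_l (a joint): Turn of the left-hand knob (rad), in front of the left-hand burner, built like the right-hand one; 0 = off, where it stays.
- spoon_dish: Low white spoon dish, 68 mm across, 12 mm high, on the hob's deck between the two knobs; origin at its underside. To be left alone.
- brush_tin: Steel tin, 100 mm across, 125 mm high, with paint brushes, up to 220 mm in all, standing in it, left of the hob; origin at the centre of its underside. To be left alone.
- mug: White mug, 82 mm across, 92 mm high, left of the hob; origin at its underside. To be left alone.
- marker: Marker pen, 16 mm thick, 135 mm long, lying left of the hob; origin at its underside. To be left alone.
- paint_tin: Closed paint tin, 108 mm across, 133 mm high, right of the hob; origin at its underside. To be left alone.
- jar: Amber glass jar, 70 mm across, 100 mm high, right of the hob; origin at its underside. To be left alone.
- spatula: Spatula, 250 mm long, lying on the table right of the hob, near the robot; origin at its underside. To be left alone.

How it is judged:
On the way, in this order (a step that is already met when the one before it is completed fails the run):
1. the saucepan stands over the right-hand burner, slid there (horizontal distance between pan_center and burner_r below 0.018 m), for 0.3 s.
2. the right-hand knob is pushed in while still at off (value of joint press_r above 0.003 m and value of joint tap_r below 0.2 rad), for 0.05 s.
3. the knob is at its third stop, pushed in and gripped (value of joint tap_r between 1.1166 and 1.3966 rad and value of joint press_r above 0.003 m and contact force between the fingers and tap_r above 2 N), for 0.3 s.
At the end, for the whole second after the job is handed in: The saucepan stands upright on the grate, within 18 mm of the right-hand burner's centre; the right-hand knob is within 0.14 rad of its third stop (1.257 rad), still, pushed in over 3 mm, the fingers on it (over 2 N); the left-hand knob is off. It ends holding the knob so (all of step 3 and horizontal distance between pan_center and burner_r below 0.018 m and velocity of joint tap_r between -0.2 and 0.2 rad/s and value of joint tap_l below 0.12 rad and height (world z) of pan_center between 0.139 and 0.151 m and angle between pan_center's own z axis and vertical below 0.06 rad); the arm keeps its last pose, push and grip.
It fails at once if the saucepan is lifted off the grate (by more than 7 mm) or tipped (height (world z) of pan_center above 0.152 m or angle between pan_center's own z axis and vertical above 0.15 rad).
It fails at once if the right-hand knob runs past the third stop towards the fourth (value of joint tap_r above 1.4656 rad).
It fails at once if the left-hand knob is turned (value of joint tap_l above 0.15 rad).
It fails at once if another thing is pushed away or knocked over (distance of any of brush_tin, mug, paint_tin, jar, spatula, marker, spoon_dish from where it was at the start of the episode above 0.03 m or angle between any of brush_tin, mug, paint_tin, jar's own z axis and vertical above 0.5 rad).
It also fails if it takes over 51 s, if anything falls off the work surface, if the arm or the gripper's body presses on something with over 40 N, if the wrist force passes 120 N, or if a joint passes its speed limit or range.

## Working session

There is one attempt and no reset: what is moved stays moved. The work goes in short steps, Python scripts to look and compute and a tool call to move; the robot and the scene stay as the last step left them, time stands still between calls to the robot, and variables do not carry over. Pictures are saved under pics/ and viewed, at most 10 in all, crops included, and the job is handed in when it is done.

Besides the shell and the picture viewer there is one more tool, called after "Emit:" as name(argument=value, ...), one argument or row to a line, values as JSON. carry_out: Moves the arm, as the interface text tells. Scaled input: -1 to 1 covers 0.1 m each way for a shift and 2 rad each way for a turn. Its arguments: {"type":"object","properties":{"series":{"type":"string"},"fingers":{"type":"number"}},"required":["series"]}

```bash
mkdir -p pics
cat > h.py <<'E'
import numpy as np, cv2
from workcell import telemetry, imaging, arm
from scipy.spatial.transform import Rotation as Ro
def cloud(n):
    s=telemetry.observe(); c=imaging.capture(n); K=c["intrinsics"]; Z=c["range_z"]
    v,u=np.mgrid[:480,:640]
    P=np.stack([(u-K[0,2])*Z/K[0,0],(v-K[1,2])*Z/K[1,1],Z],-1)
    if "R" in c: W=(P-c["t"])@c["R"]
    else:
        M=c["mount"]; R=Ro.from_rotvec(s["orientation"]).as_matrix()
        W=(P@M[:3,:3].T+M[:3,3])@R.T+s["tcp_pos"]
    W[Z==0]=np.nan
    return c["image"],W,s
E
python3 - <<'E'
from h import *
for n in ("scene","side"):
    im,W,s=cloud(n); cv2.imwrite(f"pics/{n}.png",im[:,:,::-1]); np.savez(f"{n}.npz",im=im,W=W)
print(s)
E
```

```text
{'time_s': 0.05, 'qpos': array([-1.26078935e-01,  2.21217934e-01,  1.52758849e+00, -7.69132694e-06,
        1.39468992e+00, -1.26047940e-01]), 'joint_vel': array([-0.00052148, -0.00057936, -0.00132939,  0.000573  , -0.0003344 ,
       -0.00068583]), 'joint_efforts': array([ 7.50219842e-04, -4.98616326e+01, -3.90867841e+01, -6.65787161e-05,
        6.25189306e-03,  7.98837800e-05]), 'tcp_pos': array([6.24442107e-01, 7.76328887e-05, 2.47216249e-01]), 'orientation': array([-2.22041330e+00, -2.22034749e+00,  1.84036174e-03]), 'force': array([-0.18205515, -1.05572299, -0.0609124 ]), 'ft_torque': array([-0.0146322 ,  0.01773023, -0.04508743]), 'finger_force': 0.0, 'gripper_width': 0.08554315112048072}
```

View pics/scene.png

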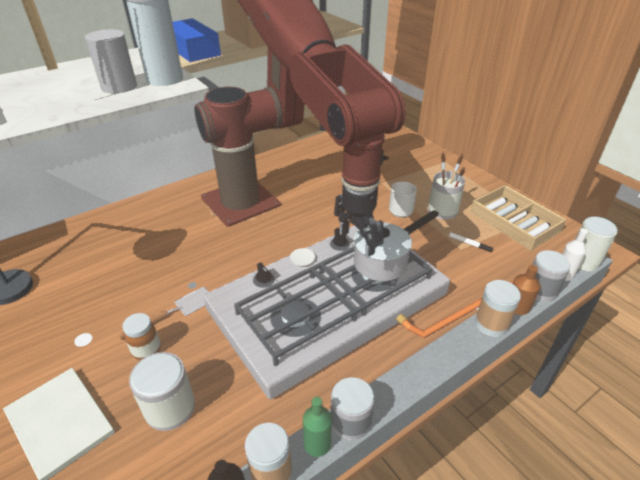

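View pics/side.png

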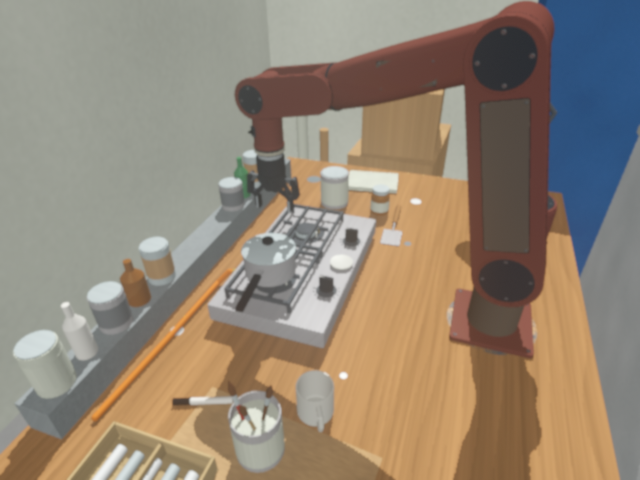

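The scene view shows the pan at about (382,255), its handle running to (437,215), the right knob at (262,273) and the right burner at (295,318). In the side view the pan is at (268,260) and the right knob at (351,237). Next I measure these from the depth data.

Run:
```python
from h import *
allp=[]
for n in ("scene","side"):
    d=np.load(n+".npz"); P=d["W"].reshape(-1,3); P=P[np.isfinite(P).all(1)]
    z=P[:,2]; b=(P[:,0]>.3)&(P[:,0]<.95)&(abs(P[:,1])<.45)
    D=P[b&(abs(z-.07)<.004)]; 
    r=cv2.minAreaRect(D[:,:2].astype(np.float32)); print(n,"deck",len(D),r, np.percentile(D,[1,50,99],axis=0).round(3).tolist())
    G=P[b&(abs(z-.105)<.0035)]; print(" grate",len(G),cv2.minAreaRect(G[:,:2].astype(np.float32)))
    allp.append(P)
P=np.vstack(allp)
# side top-down map 2 mm/px
x0,y0,res=.35,-.45,.0015
H=np.zeros((400,600),np.float32)
for p in P:
    i=int((p[0]-x0)/res); j=int((p[1]-y0)/res)
    if 0<=i<400 and 0<=j<600 and p[2]<.24: H[i,j]=max(H[i,j],p[2])
np.save("H.npy",H)
cm=cv2.applyColorMap((np.clip(H/.22,0,1)*255).astype(np.uint8),cv2.COLORMAP_TURBO)
cm=cm[::-1,::-1].copy() # up=+x, left=+y
cv2.imwrite("pics/map.png",cm)
```

```text
scene deck 12146 ((0.631128191947937, 0.0009598731994628906), (0.6198691725730896, 0.9001150727272034), 0.23610132932662964) [[0.398, -0.311, 0.067], [0.623, -0.116, 0.071], [0.939, 0.353, 0.074]]
 grate 3098 ((0.6781319379806519, -0.024704188108444214), (0.5118973851203918, 0.8498759269714355), 0.09266266226768494)
side deck 6168 ((0.5899181365966797, 0.0014582276344299316), (0.5335015058517456, 0.8997488617897034), 0.46787717938423157) [[0.366, -0.302, 0.066], [0.505, 0.114, 0.068], [0.851, 0.42, 0.073]]
 grate 927 ((0.6703166961669922, -0.008804112672805786), (0.5021493434906006, 0.8780174851417542), 0.960563063621521)
```

View pics/map.png

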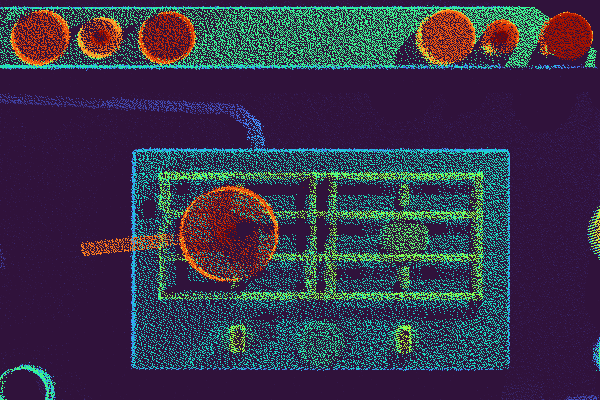

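The height map, with +x up and +y left at 1.5 mm/px, shows the hob lying square to the world axes. The pan is at (229,234), its handle runs to (82,250), the right burner is about (404,237), and the knobs are at (404,339) and (237,339). I now fit these.

Run:
```python
from h import *
from scipy.optimize import least_squares
P=np.vstack([ (lambda w:w[np.isfinite(w).all(1)])(np.load(n+".npz")["W"].reshape(-1,3)) for n in("scene","side")])
def px(u,v): return np.array([.35+(399-v)*.0015,-.45+(599-u)*.0015])
def sel(c,hx,hy,z0,z1): return P[(abs(P[:,0]-c[0])<hx)&(abs(P[:,1]-c[1])<hy)&(P[:,2]>z0)&(P[:,2]<z1)]
hob=sel(px(320,260),.2,.31,.05,.078); r=cv2.minAreaRect(np.float32(hob[:,:2])); print("hob",r,np.percentile(hob,[.5,99.5],axis=0))
gr=sel(px(320,236),.11,.26,.1,.109); 
print("grate",cv2.minAreaRect(np.float32(gr[:,:2])),np.median(gr[:,2]))
pan=sel(px(229,234),.085,.08,.12,.18)
pan=pan[np.hypot(*(pan[:,:2]-px(229,234)).T)<.085]
rim=pan[(pan[:,2]>.13)&(pan[:,2]<.183)]
f=least_squares(lambda q:np.hypot(rim[:,0]-q[0],rim[:,1]-q[1])-.070,px(229,234),loss='soft_l1',f_scale=.002); print("pan",f.x,len(rim))
h=sel(px(125,245),.03,.065,.155,.185); m=h[:,:2].mean(0); d=cv2.fitLine(np.float32(h[:,:2]),cv2.DIST_L2,0,.01,.01).ravel(); print("handle",d,np.median(h[:,2]),h[:,1].min(),h[:,1].max())
d2=d[:2]*np.sign(d[1]); g=f.x; print("ang",np.arctan2(d2[1],d2[0]),"line offset", np.cross(d2,d[2:]-g), "grip",g+.12*d2)
for n,u in(("R",404),("L",237)):
    k=sel(px(u,339),.03,.03,.108,.124); print(n,len(k),cv2.minAreaRect(np.float32(k[:,:2])),np.median(k,0), np.percentile(k,[3,97],axis=0).round(4).tolist())
c=sel(px(404,237),.03,.035,.085,.104);print("cap",np.median(c,0))
```

```text
hob ((0.570065975189209, -0.030612856149673462), (0.5694653391838074, 0.3505866229534149), 89.77925872802734) [[ 0.39658897 -0.3135156   0.05099569]
 [ 0.72609074  0.25083831  0.07687714]]
grate ((0.5951974391937256, -0.030410945415496826), (0.4878750443458557, 0.19384068250656128), 89.95220947265625) 0.10421857546414798
pan [0.59866029 0.10655168] 1498
handle [ 0.11260082 -0.9936403   0.5826024   0.26315933] 0.16970338130403995 0.19656720821561996 0.3259676555780544
ang 1.6836365 line offset -0.001678361286448521 grip [0.5851482  0.22578852]
R 126 ((0.4404546320438385, -0.1552850604057312), (0.04249594733119011, 0.02238885685801506), 0.595180869102478) [ 0.44284294 -0.1573065   0.11486145] [[0.4219, -0.1661, 0.1086], [0.4599, -0.1449, 0.1199]]
L 111 ((0.44148463010787964, 0.09419778734445572), (0.023241037502884865, 0.04105915501713753), 89.48017120361328) [0.44005119 0.09437691 0.11429413] [[0.4229, 0.0836, 0.1087], [0.4605, 0.1047, 0.1197]]
cap [ 0.59120585 -0.15771523  0.09390246]<stdin>:14: DeprecationWarning: Arrays of 2-dimensional vectors are deprecated. Use arrays of 3-dimensional vectors instead. (deprecated in NumPy 2.0)
```

Emit:
carry_out(
  series="0 0 0.4 0; -0.2 0.5 0.4 0.03; -0.4 1 0.4 0.056; -0.4 1 0.4 0.056",
  fingers=1,
)

```text
time_s: 0.6
tcp_pos: [0.5836, 0.1031, 0.2881]
orientation: [-2.087, -2.346, -0.0]
force: [0.1, 0.2, -0.1]
gripper_width: 0.0853
finger_force: 0.0
```

Emit:
carry_out(
  series="0 0.5 0 0; 0 1 0 0; 0 1.26 0 0",
)

```text
out of range; nothing moved
```

Emit:
carry_out(
  series="0 0.5 0 0; 0 1 0 0; 0 1 0 0",
)

```text
time_s: 0.98
tcp_pos: [0.5847, 0.2022, 0.2876]
orientation: [-2.089, -2.345, 0.001]
force: [-0.5, -0.7, -0.3]
gripper_width: 0.0856
finger_force: 0.0
```

Emit:
carry_out(
  series="0 0.26 0 0; 0 0.26 0 0; 0 0.26 0 0",
)

```text
time_s: 1.35
tcp_pos: [0.5853, 0.2246, 0.2879]
orientation: [2.095, 2.341, -0.002]
force: [-0.1, 0.0, 0.2]
gripper_width: 0.0855
finger_force: 0.0
```

Run:
```python
from h import *
im,W,s=cloud("wrist"); print(s["tcp_pos"],s["orientation"])
cv2.imwrite("pics/w1.png",im[:,:,::-1])
P=W[np.isfinite(W).all(2)]
h=P[(abs(P[:,2]-.171)<.008)&(abs(P[:,0]-.585)<.04)&(P[:,1]>.195)&(P[:,1]<.33)]
d=cv2.fitLine(np.float32(h[:,:2]),cv2.DIST_L2,0,.01,.01).ravel(); print(len(h),d,np.median(h[:,2]),"x at y=.226",d[2]+d[0]/d[1]*(.226-d[3]),h.min(0),h.max(0))
```

```text
[0.58526424 0.22458137 0.28793224] [ 2.09456612e+00  2.34111466e+00 -1.55321399e-03]
5181 [ 0.10769784 -0.99418366  0.58280146  0.26562595] 0.1712051607935455 x at y=.226 0.58709407 [0.56719213 0.19502747 0.16573826] [0.59948808 0.32563663 0.1738325 ]
```

Emit:
carry_out(
  series="0.02 0 -0.5 0; 0.02 0 -1 0; 0.02 0 -1 0",
)

```text
time_s: 1.78
tcp_pos: [0.5839, 0.224, 0.1833]
orientation: [-2.091, -2.337, 0.013]
force: [-0.4, -0.3, 0.5]
gripper_width: 0.0855
finger_force: 0.0
```

Emit:
carry_out(
  series="0 0 -0.25 0; 0 0 -0.25 0; 0 0 -0.25 0",
)

```text
time_s: 2.15
tcp_pos: [0.5882, 0.226, 0.1658]
orientation: [2.093, 2.341, 0.004]
force: [0.9, -0.3, -0.1]
gripper_width: 0.0853
finger_force: 0.0
```

Emit:
carry_out(
  series="0 0 0 0; 0 0 0 0; 0 0 0 0; 0 0 0 0; 0 0 0 0",
  fingers=-1,
)

```text
time_s: 2.78
tcp_pos: [0.587, 0.226, 0.1636]
orientation: [-2.094, -2.342, -0.0]
force: [-0.4, 0.0, 3.7]
gripper_width: 0.0193
finger_force: 59.5
```

Emit:
carry_out(
  series="0 -0.1 0 0; 0 -0.3 0 0; 0 -0.5 0 0; -0.01 -0.7 0 0; -0.02 -0.9 0 0",
)

```text
time_s: 3.4
tcp_pos: [0.5851, 0.1349, 0.1636]
orientation: [2.094, 2.342, 0.001]
force: [0.7, 4.8, 2.8]
gripper_width: 0.0191
finger_force: 59.6
```

Emit:
carry_out(
  series="0 -0.2 0 0; 0 -0.4 0 0; -0.01 -0.6 0 0; -0.01 -0.8 0 0; -0.02 -1 0 0",
)

```text
time_s: 4.03
tcp_pos: [0.5829, 0.0349, 0.1637]
orientation: [-2.094, -2.342, -0.001]
force: [0.0, 5.9, 3.8]
gripper_width: 0.019
finger_force: 59.7
```

Emit:
carry_out(
  series="0 -0.2 0 0; 0 -0.4 0 0; 0 -0.6 0 0; 0 -0.72 0 0; 0 -0.72 0 0",
)

```text
time_s: 4.65
tcp_pos: [0.5828, -0.0383, 0.1634]
orientation: [2.095, 2.34, -0.003]
force: [-0.0, -2.7, 1.9]
gripper_width: 0.019
finger_force: 59.5
```

```bash
cat > pan.py <<'E'
from h import *
from scipy.optimize import least_squares
im,W,s=cloud("scene"); cv2.imwrite("pics/s2.png",im[:,:,::-1])
im,W2,s=cloud("side")
P=np.vstack([W.reshape(-1,3),W2.reshape(-1,3)]); P=P[np.isfinite(P).all(1)]
c=np.array([.595,-.155])
r=P[(P[:,2]>.13)&(P[:,2]<.184)&(np.hypot(P[:,0]-c[0],P[:,1]-c[1])<.085)]
f=least_squares(lambda q:np.hypot(r[:,0]-q[0],r[:,1]-q[1])-.07,c,loss='soft_l1',f_scale=.002)
print("pan",f.x,len(r),s["tcp_pos"],s["force"])
E
python3 pan.py
```

```text
pan [ 0.59408947 -0.15864373] 1286 [ 0.58274735 -0.03813908  0.16326186] [ 0.51299815 -5.87145208  1.43008   ]
```

Emit:
carry_out(
  series="0 0 0 0; 0 0 0 0; 0 0 0 0; 0 0 0 0; 0 0 0 0",
  fingers=1,
)

```text
time_s: 5.38
tcp_pos: [0.583, -0.0358, 0.1633]
orientation: [-2.093, -2.342, 0.0]
force: [0.4, 0.6, 0.0]
gripper_width: 0.0854
finger_force: 0.0
```

Emit:
carry_out(
  series="0 0 0.2 0; 0 0 0.6 0; 0 0 1 0; 0 0 1 -0.09; 0 0 1 -0.18",
)

```text
time_s: 6.0
tcp_pos: [0.5838, -0.0361, 0.2662]
orientation: [2.483, 1.921, 0.004]
force: [-1.0, -0.0, -0.1]
gripper_width: 0.0852
finger_force: 0.0
```

Emit:
carry_out(
  series="-0.3 0 0 -0.09; -0.6 0 0 -0.18; -1 0 0 -0.27; -1 -0.3 0 -0.36; -1 -0.6 0 -0.45",
)

```text
time_s: 6.62
tcp_pos: [0.483, -0.0965, 0.2654]
orientation: [3.072, 0.651, 0.004]
force: [0.5, -0.4, -0.1]
gripper_width: 0.0851
finger_force: 0.0
```

Emit:
carry_out(
  series="-0.2 -0.3 0 -0.09; -0.43 -0.6 0 -0.18; -0.43 -0.6 0 -0.212; -0.43 -0.6 0 -0.212; -0.43 -0.6 0 -0.212",
)

```text
time_s: 7.25
tcp_pos: [0.4403, -0.1559, 0.2642]
orientation: [3.141, 0.001, 0.002]
force: [0.2, -0.2, -0.4]
gripper_width: 0.0855
finger_force: 0.0
```

```bash
python3 pan.py
python3 - <<'E'
from h import *
im,W,s=cloud("wrist"); print(s["tcp_pos"],s["orientation"],s["qpos"]); cv2.imwrite("pics/w2.png",im[:,:,::-1])
P=W[np.isfinite(W).all(2)]
k=P[(abs(P[:,2]-.116)<.006)&(abs(P[:,0]-.44)<.035)&(abs(P[:,1]+.155)<.03)]
print(len(k),np.median(k,0),cv2.minAreaRect(np.float32(k[:,:2])),np.percentile(k,[2,98],axis=0))
E
```

```text
pan [ 0.59434    -0.15745522] 1528 [ 0.44029747 -0.15575638  0.26391326] [-0.66450652  0.2572551  -0.15502118]
[ 0.44028664 -0.15566811  0.26370257] [3.14144961e+00 7.03846013e-04 7.32695386e-04] [-5.09029098e-01 -1.78454469e-01  1.90281619e+00  1.03896253e-04
  1.41675399e+00  1.06130321e+00]
785 [ 0.44213759 -0.15610517  0.11622316] ((0.4414151906967163, -0.15616562962532043), (0.013405485078692436, 0.03897034376859665), 89.91206359863281) [[ 0.42308373 -0.16272266  0.11334448]
 [ 0.46012117 -0.14951767  0.1178123 ]]
```

View pics/w2.png

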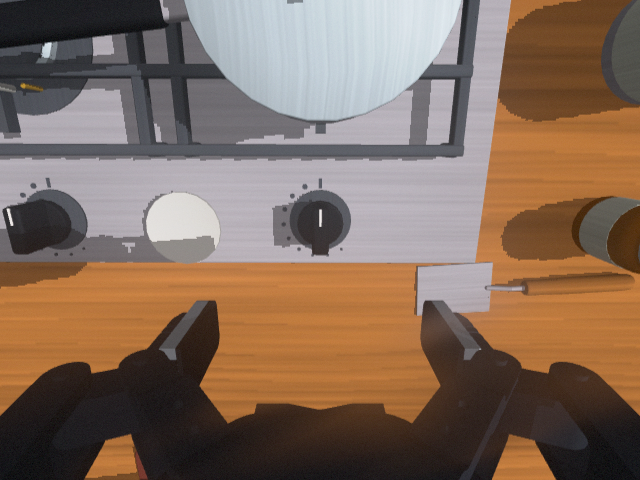

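The wrist view shows the right knob at (320,220) with its bar pointing at the hob's back, and clear space around it. The pan stands behind it. I descend to grip the knob.

Emit:
carry_out(
  series="0.01 0 -0.5 0; 0.01 0 -1 0; 0.01 0 -1 0",
)

```text
time_s: 7.78
tcp_pos: [0.4382, -0.1541, 0.1595]
orientation: [-3.137, 0.0, 0.013]
force: [-0.3, 0.7, 0.9]
gripper_width: 0.0852
finger_force: 0.0
```

Emit:
carry_out(
  series="0 0 -0.3 0; 0 0 -0.54 0; 0 0 -0.54 0; 0 0 -0.54 0",
)

```text
time_s: 8.28
tcp_pos: [0.4424, -0.1567, 0.1116]
orientation: [3.14, -0.001, 0.004]
force: [-0.4, -1.3, 0.1]
gripper_width: 0.0854
finger_force: 0.0
```

Emit:
carry_out(
  series="0 0 0 0; 0 0 0 0; 0 0 0 0; 0 0 0 0; 0 0 0 0",
  fingers=-1,
)

```text
time_s: 8.9
tcp_pos: [0.441, -0.156, 0.1096]
orientation: [-3.142, 0.002, 0.0]
force: [-1.3, 1.2, 3.5]
gripper_width: 0.0128
finger_force: 60.9
```

Gripped (13 mm opening, matching the bar). Now I press down.

Emit:
carry_out(
  series="0 0 -0.02 0; 0 0 -0.04 0; 0 0 -0.06 0; 0 0 -0.06 0; 0 0 -0.06 0",
)

```text
time_s: 9.52
tcp_pos: [0.4411, -0.156, 0.1036]
orientation: [-3.142, 0.002, 0.0]
force: [-3.1, 1.6, 7.0]
gripper_width: 0.013
finger_force: 61.7
```

Emit:
carry_out(
  series="0 0 0 0.05; 0 0 0 0.1; 0 0 0 0.15; 0 0 0 0.2; 0 0 0 0.21",
)

```text
time_s: 10.15
tcp_pos: [0.4411, -0.1561, 0.1037]
orientation: [3.072, 0.655, -0.0]
force: [-3.0, 0.8, 6.9]
gripper_width: 0.013
finger_force: 61.6
```

Emit:
carry_out(
  series="0 0 0 0.05; 0 0 0 0.1; 0 0 0 0.15; 0 0 0 0.2; 0 0 0 0.21",
)

```text
time_s: 10.78
tcp_pos: [0.4411, -0.1561, 0.1037]
orientation: [2.868, 1.281, -0.0]
force: [-3.4, 1.5, 6.4]
gripper_width: 0.0129
finger_force: 61.6
```

Emit:
carry_out(
  series="0 0 0 0.05; 0 0 0 0.1; 0 0 0 0.15; 0 0 0 0.19; 0 0 0 0.208",
)

```text
time_s: 11.4
tcp_pos: [0.4411, -0.1561, 0.1037]
orientation: [2.541, 1.846, -0.0]
force: [-2.5, 1.2, 6.5]
gripper_width: 0.0128
finger_force: 61.6
```

Emit:
carry_out(
  series="0 0 0 0; 0 0 0 0; 0 0 0 0; 0 0 0 0; 0 0 0 0",
)

```text
time_s: 12.02
tcp_pos: [0.4412, -0.1561, 0.1037]
orientation: [2.543, 1.844, 0.0]
force: [-3.3, 1.5, 6.5]
gripper_width: 0.0129
finger_force: 61.6
```

```bash
python3 pan.py
python3 - <<'E'
from h import *
im,W,s=cloud("wrist"); R=Ro.from_rotvec(s["orientation"]).as_matrix(); print(s, np.arctan2(R[1,0],R[0,0]))
cv2.imwrite("pics/w3.png",im[:,:,::-1])
E
```

```text
pan [ 0.5942573  -0.15754146] 1526 [ 0.44115117 -0.15615037  0.10371655] [-2.53727071  0.84371037  6.8696825 ]
{'time_s': 12.125, 'qpos': array([-5.08876066e-01,  3.35088952e-03,  2.05326269e+00, -1.43199652e-04,
        1.08468713e+00, -1.92872269e-01]), 'joint_vel': array([-0.00017171,  0.00038485,  0.0009795 , -0.00039441, -0.00021821,
        0.00011138]), 'joint_efforts': array([-8.38988554e-02, -3.13964939e+01, -3.23269379e+01,  8.73919926e-02,
       -9.00101848e-01,  9.16926510e-03]), 'tcp_pos': array([ 0.44115205, -0.15615344,  0.1037225 ]), 'orientation': array([2.54298460e+00, 1.84413531e+00, 1.26365041e-05]), 'force': array([-2.64235374,  0.89801963,  7.07696799]), 'ft_torque': array([ 0.15970003,  0.38409853, -0.02110753]), 'finger_force': 61.55367851257324, 'gripper_width': 0.01289946992395518} 1.254859389270241
```

View pics/w3.png

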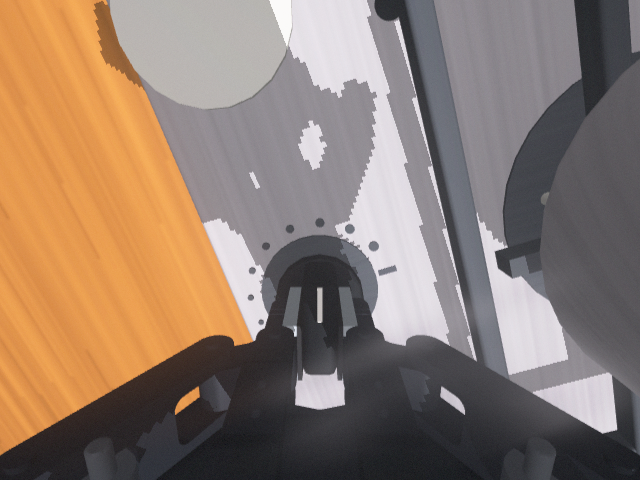

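The picture shows the gripped bar's white line at (320,305) pointing at the third dot, (320,222), counted from the off dash at (388,270). The push force is about 7 N and the tool's turn is 1.255 rad, so I hand it in.

```bash
python3 -c "
from workcell import arm; print(arm.close_job())"
```

```text
the job is handed in; nothing more can be done
None
```

The job is handed in: the pan measured about 2 mm from the right-hand burner's centre, and the right-hand knob was at its third stop (tool turned 1.255 rad), gripped and pushed in with about 7 N; the judge returned no verdict.

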